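Find the balance point of a counterweight lever and rest it on the single-post stand

TASK

The grey counterweight lever lying across the two wooden bearers has a steel slug pinned somewhere in its half nearer the eye, so nobody knows where it balances. Find its balance point with small trial lifts, raise it level clear of the bearers without letting it tip steeply, and set it down gently and upright in the saddle on top of the single-post stand so that it stays there level, balanced on its own, when you let go. Leave the other things where they are.

Things in the scene. Friction and masses are not known exactly. Their poses are not given: they have to be found in the camera images.
- lever_mid (a point): Centre of the loose lever (mid-length, half-way up): a closed grey rectangular steel tube 380 mm long (y axis), 25 mm wide (x), 40 mm high (z, up). At its +y end a flat steel eye reaches to 227 mm from the middle; the -y end has a black plug. Pinch it across its 25 mm width from above, about 10 mm above this centre, anywhere between the bearers, so that the fingertips stay above its underside.
- bearers: Two fixed wooden bearers on a board 75 x 370 mm, origin under the board's centre on the bench. They stand 155 mm to either side along its y axis, each 30 mm thick along y. The lever lies along y in 33 mm wide notches in them, its underside 50 mm above the bench; the notch sides are 8 mm high.
- saddle (a point): Centre of the saddle floor on the fixed single-post stand, 100 mm above the bench. The flat floor is 18 mm long along its y axis (the lever is to lie along y), between two cheeks 35 mm apart along x, 6 mm high, 6 mm thick. The post is 22 mm square on a base 110 x 90 mm. The lever stays level only if its balance point is within about 8 mm of this point along y.
- bearing_mid (a point): centre of a loose plain bearing ring, 52 mm across, 16 mm high; bystander
- flange_mid (a point): centre of a loose dark steel flanged hub, 56 mm across, 34 mm high; bystander
- spacer_mid (a point): centre of a loose aluminium spacer tube, 36 mm across, 30 mm high; bystander
- carton_mid (a point): centre of a loose small cardboard box, 70 x 50 x 45 mm; bystander
- spanner_mid (a point): middle of a loose spanner, 160 mm long, lying flat; bystander
- bin_a_mid (a point): centre of a loose yellow shelf bin with a steel block in it, 150 x 100 mm, 75 mm high; bystander
- tin_mid (a point): centre of a loose closed tin, 60 mm across, 75 mm high; bystander
- stand: The single-post stand itself (fixed), origin under the centre of its base plate on the bench, exactly 100 mm below the saddle point; same axes.
- lever: The same lever; origin at the middle of its underside, 20 mm below its centre; same axes. It weighs about 0.85 kg (0.25 kg tube, 0.6 kg slug). The slug inside does not shift; it puts the balance point anywhere from 15 to 105 mm from the middle towards the eye (+y). Lifted off balance it loads the grip with a moment (weight times offset), its heavy end hangs down or stays on its bearer, and it may turn in the fingers.
Things that resemble listed ones, but are neither listed nor needed, are in the scene too. What is shaped like the stand but red or turquoise is not meant.

How it is judged:
On the way, in this order (a step that is already met when the one before it is completed fails the run):
1. the lever is held level, clear of both bearers (height (world z) of lever_mid above 0.085 m and angle between lever_mid's own y axis and vertical between 1.511 and 1.631 rad and contact force between lever and bearers below 0.05 N and contact force between the fingers and lever above 1 N), for 0.3 s.
2. the lever rests level on the stand (angle between lever_mid's own y axis and vertical between 1.511 and 1.631 rad and contact force between lever and stand above 4 N), for 0.2 s.
At the end, for the whole second after the job is handed in: The lever, let go and at rest, lies balanced on the floor of the saddle between its cheeks: its length level within 0.06 rad, upright within 0.08 rad, its centre 17 to 23 mm above the saddle floor, within 45 mm of the saddle point across the lever and 125 mm along it (angle between lever_mid's own y axis and vertical between 1.511 and 1.631 rad and angle between lever_mid's own z axis and vertical below 0.08 rad and z of lever_mid in the frame of saddle between 0.017 and 0.023 m and x of lever_mid in the frame of saddle between -0.045 and 0.045 m and y of lever_mid in the frame of saddle between -0.125 and 0.125 m and linear speed of lever below 0.01 m/s and angular speed of lever below 0.05 rad/s); the robot touches nothing.
It fails at once if the lever is tipped more than 15 degrees (0.26 rad) out of level (angle between lever_mid's own y axis and vertical below 1.311 rad or angle between lever_mid's own y axis and vertical above 1.831 rad).
It fails at once if the lever is pressed on the stand with more than 35 N (contact force between lever and stand above 35 N).
It fails at once if a bystander is moved by more than 30 mm (distance of any of bearing_mid, flange_mid, spacer_mid, carton_mid, spanner_mid, bin_a_mid, tin_mid from where it was at the start of the episode above 0.03 m).
It also fails if it takes over 72 s, if anything falls off the work surface, if the arm or the gripper's body presses on something with over 40 N, if the wrist force passes 120 N, or if a joint passes its speed limit or range.

ROBOT

A 6-joint arm with a two-finger parallel gripper is mounted at the origin on the work surface. World frame = base frame: x ahead of the robot, y to its left, z up, the work surface at z = 0. Lengths are in m, angles in rad, forces in N, time in s.
With the tool pointing down it reaches from about 0.3 to 0.775 m from the base axis. Payload 14.6 kg.
Tool frame: the origin (TCP) lies on the centre line of the jaws, within the pads' length; the fingertips stand 19 mm ahead of it and the grasp point (between the pads) is the TCP (ctrl.tip_reach is the distance from the TCP to the fingertips, in m); x points along the fingers, y is the direction in which the jaws open and shut, and the axes are right-handed (so a half turn about x gives the same grasp; the last joint's range is limited). The gripper opens to 94 mm and grips with 3 to 60 N. Pads are 16 mm wide; open, the fingers measure 119 mm over their backs; the gripper's body (75 mm by 177 mm) begins 78 mm behind the grasp point.
Start: joints at [1.256, 0.3, 1.521, -0, 1.321, -0.067], TCP at [0.135, 0.533, 0.224] pointing down, gripper open.
Joint ranges: [-3.03, 3.03], [-0.79, 2.21], [0.23, 2.52], [-1.04, 4.18], [0, 3.07], [-2.55, 2.55]. Speed limits (rad/s): [2.22, 2.22, 2.57, 3.14, 3.14, 3.14].

INTERFACE

Orientations are given as [roll, pitch, yaw] about the fixed x, y, z axes, in that order (R = Rz(yaw) Ry(pitch) Rx(roll)).
In Python, from station import ctrl, optics, models gives the robot as it stands. The module is installed in compiled form; this text tells all that it offers.
- The arm moves only by the tool arm_command, never from a script. Its argument "deltas" is a list of rows, each an object with "translation": the shift along the tool's x, y, z in units of 25 mm (1.0 is 25 mm), a list of three; "turn": the turn, a rotation vector about the tool's x, y, z in units of 5 degrees (1.0 is 5 degrees), a list of three. In form: [{"translation": [x, y, z], "turn": [rx, ry, rz]}, ...]. A call has 1 to 12 rows; each row is the pose to reach, as a shift and turn from the pose commanded when the call began, along the tool's axes at that moment; what a row does not reach only later rows make up. A row lasts 1/12 s, in which the tool goes at most 41.7 mm and 7.16 degrees, less where a joint would pass 70% of its speed; a pose out of reach is approached as far as the arm can. A call with a gripper value outside its range is refused whole. "gripper" is the finger opening in mm, from 0 to 94, set as the call begins (left out, the last holds). The fingers move at their own pace and stop on an object; "force" is the grip in N (left out, the last holds). Time passes only in rows, so rows that repeat a pose let the fingers close. It gives the time, the measured TCP pose, the force and the opening at its end, in the units of the state.
- ctrl.get_obs(): the state, without advancing time (a new reading comes with each control period).
- optics.camera(name): name is "side" or "top" or "wrist"; returns the picture (384x512x3 uint8, red, green, blue); there is no depth.
- optics.get_calibration(name): a dict with "K" (3x3 intrinsics, pixels), "origin" and "orientation" of the camera in the world. Camera axes: x right, y down, z forward; pixel columns grow to the right and rows downward; lengths in m; the calibration is good to about 2 mm. A picture is of the moment at which its call begins: read the wrist's pose just before it. get_calibration takes no time and is no camera call; for the wrist camera it gives the pose at the moment of the call.
- ctrl.hand_in(): hands the job in, once; it reports no verdict.
Trained networks look in the newest picture that a camera, given by its name, has taken for a name from the list of things; names that differ only in an ending like _2 or _b are one class to them, and where a whole thing is asked for, a point or a joint stands for the part that bears it (a point fixed in the world has none). Each returns a list of dicts, best first, with "score" (0 to 1); they miss things now and then, are a little off and sometimes report something else, mostly with a low value. They report only what shows in the picture. A call takes as long as a camera call. They do not tell look-alikes from the thing itself.
- models.look_for(target, camera): "box" ([left, top, right, bottom] in pixels, round what is visible of it).
- models.cut_out(target, camera): "pixels" (384x512 bool, what is visible of it) and "box" ([left, top, right, bottom] in pixels, round what is visible of it).
- models.mark_of(target, camera): "at" ([column, row] in pixels: a listed point, or the origin of a listed thing).
The state is a dict: "time_s": time; "qpos": joint angles; "joint_vel": joint speeds; "tau": joint torques, N m; "ee_pos": TCP position; "eef_rot": TCP orientation; "force": force on the tool from outside, world axes, zero at the start; "moment": the same for the moment, N m; "grip_width": finger opening in m.
Only numpy, scipy, OpenCV 4.12 (cv2) and the standard library are available. Lean on these libraries where they do the work, as an engineer would, in place of code of your own. Each camera call takes 0.05 s, during which the arm holds its last target.

## Working session

There is one attempt and no reset: what is moved stays moved. The work goes in short steps, Python scripts to look and compute and a tool call to move; the robot and the scene stay as the last step left them, time stands still between calls to the robot, and variables do not carry over. Pictures are saved under pics/ and viewed, and the job is handed in when it is done.

Besides the shell and the picture viewer there is one more tool, called after "Emit:" as name([rows], argument=value, ...), one row to a line, values as JSON. arm_command: Moves the arm, as the interface text tells. Its arguments: {"type":"object","properties":{"deltas":{"type":"array"},"gripper":{"type":"number"},"force":{"type":"number"}},"required":["deltas"]}

```bash
mkdir -p pics; cat > h.py <<'E'
import numpy as np, cv2
from scipy.spatial.transform import Rotation as R
from station import ctrl, optics, models
def save(img,name): cv2.imwrite('pics/'+name,cv2.cvtColor(img,cv2.COLOR_RGB2BGR))
def calR(c):
    o=np.array(c['orientation'])
    return o if o.shape==(3,3) else R.from_euler('xyz',o).as_matrix()
def ray(c,px):
    K=np.array(c['K']); d=calR(c)@np.linalg.solve(K,[px[0],px[1],1]); return np.array(c['origin']),d
def onz(c,px,z):
    o,d=ray(c,px); return o+d*(z-o[2])/d[2]
def proj(c,p):
    q=calR(c).T@(np.array(p)-np.array(c['origin'])); k=np.array(c['K'])@q; return k[:2]/k[2]
E
python3 - <<'E'
from h import *
print(ctrl.get_obs(), ctrl.tip_reach)
for n in ['side','top','wrist']:
    save(optics.camera(n),n+'0.png'); print(n,optics.get_calibration(n))
    for t in ['lever_mid','saddle','bearers','stand']:
        print(t,[(np.round(m['at']),round(m['score'],2)) for m in models.mark_of(t,n)][:4])
E
```

```text
{'time_s': 0.0, 'qpos': array([ 1.25639604e+00,  3.00474629e-01,  1.52157897e+00, -4.64939975e-06,
        1.32071861e+00, -6.66149746e-02]), 'joint_vel': array([-8.14903743e-04,  2.43213847e-04, -7.95338922e-04,  1.91238643e-03,
       -2.43572280e-03, -8.74142676e-06]), 'tau': array([-1.59859087e-04, -5.31811202e+01, -3.52729833e+01,  7.08360784e-02,
        2.44013756e-02, -1.50647752e-04]), 'ee_pos': array([0.13482761, 0.53296528, 0.22388528]), 'eef_rot': array([-1.63359342,  1.56961677, -1.88137758]), 'force': array([-0.1688466 , -0.86137055,  0.70610874]), 'moment': array([-0.00825479, -0.02412367, -0.01290982]), 'grip_width': 0.09344121974765593} 0.019
side {'K': array([[375.16406816,   0.        , 254.85720482],
       [  0.        , 375.16406816, 188.57118539],
       [  0.        ,   0.        ,   1.        ]]), 'origin': array([ 0.20418045, -0.62648834,  0.76089601]), 'orientation': array([-2.32227931, -0.00754144, -0.56646196])}
lever_mid [(array([220., 203.]), 0.63)]
saddle [(array([266., 165.]), 0.92), (array([147., 201.]), 0.61), (array([332., 162.]), 0.56)]
bearers [(
[... 379 characters left out ...]
tation': array([-2.92678078e+00,  2.50373820e-03, -1.47133568e+00])}
lever_mid [(array([242., 228.]), 0.74)]
saddle [(array([282.,  98.]), 0.67), (array([238., 158.]), 0.61), (array([205., 283.]), 0.6)]
bearers [(array([252., 229.]), 0.86)]
stand [(array([211., 289.]), 0.97), (array([277., 114.]), 0.88), (array([240., 163.]), 0.63), (array([244., 224.]), 0.43)]
wrist {'K': array([[315.30071842,   0.        , 255.90855713],
       [  0.        , 315.30071842, 188.7504416 ],
       [  0.        ,   0.        ,   1.        ]]), 'origin': array([0.06978511, 0.5505605 , 0.38367184]), 'orientation': array([2.90213904e+00, 1.39900327e-03, 1.32335777e+00])}
lever_mid []
saddle []
bearers []
stand []
```

View pics/top0.png

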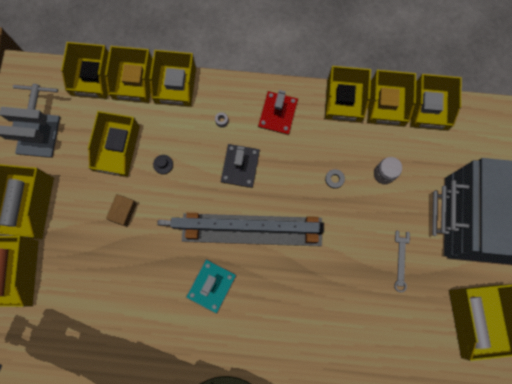

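View pics/side0.png

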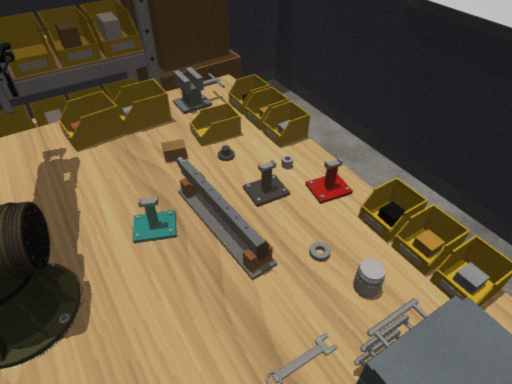

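View pics/wrist0.png

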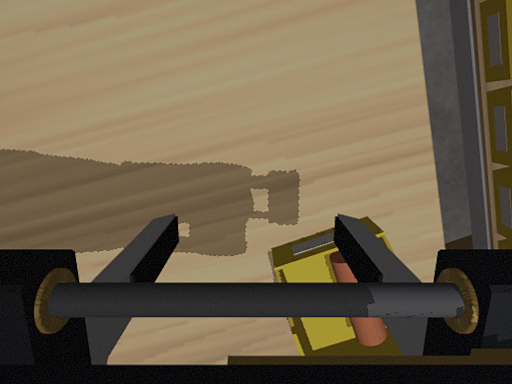

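```bash
python3 - <<'E'
from h import *
c=optics.get_calibration('top'); s=optics.get_calibration('side')
print('lever mid top z.07',onz(c,(242,228),.07),'side',onz(s,(220,203),.07))
print('eye tip',onz(c,(159,223),.07),'plug',onz(c,(323,229),.08))
print('saddle top',onz(c,(238,158),.1),'side',onz(s,(266,165),.1))
print('stand base top',onz(c,(240,163),0),'side',onz(s,(265,193),0))
for p in [(231,145),(259,149),(251,187),(221,182)]: print(onz(c,p,0.005))
print('bear',onz(c,(252,229),0),onz(s,(228,222),0))
o=ctrl.get_obs(); print(R.from_euler('xyz',o['eef_rot']).as_matrix())
E
```

```text
lever mid top z.07 [0.48892223 0.0034837  0.07      ] side [ 0.4995232  -0.00369059  0.07      ]
eye tip [0.4808074  0.21355805 0.07      ] plug [ 0.50511276 -0.19845457  0.08      ]
saddle top [0.6616421  0.03097574 0.1       ] side [0.66540578 0.03197278 0.1       ]
stand base top [0.67625301 0.02968584 0.        ] side [0.66108043 0.02576233 0.        ]
[0.72356977 0.05945261 0.005     ]
[ 0.71973273 -0.01845941  0.005     ]
[ 0.61096014 -0.00714833  0.005     ]
[0.61674952 0.07515954 0.005     ]
bear [ 0.49822838 -0.02102567  0.        ] [ 0.51310052 -0.01581059  0.        ]
[[ 3.20196651e-05  2.45255364e-01  9.69458511e-01]
 [ 5.96249202e-05  9.69458510e-01 -2.45255366e-01]
 [-9.99999998e-01  6.56568811e-05  1.64184053e-05]]
```

Emit:
arm_command([
  {"translation": [-0.1, -0.5, 0.6], "turn": [0.5, 0, 0]},
  {"translation": [-0.2, -1.5, 1.8], "turn": [1.4, 0, 0]},
  {"translation": [-0.3, -2.5, 3.1], "turn": [2.4, 0, 0]},
  {"translation": [-0.4, -3.5, 4.3], "turn": [3.4, 0, 0]},
  {"translation": [-0.4, -4.5, 5.6], "turn": [4.4, 0, 0]},
  {"translation": [-0.4, -5.5, 6.8], "turn": [5.4, 0, 0]},
  {"translation": [-0.4, -6.5, 8.0], "turn": [6.3, 0, 0]},
  {"translation": [-0.4, -7.5, 9.3], "turn": [7.3, 0, 0]},
  {"translation": [-0.4, -8.5, 10.5], "turn": [8.3, 0, 0]},
  {"translation": [-0.4, -9.5, 11.8], "turn": [9.3, 0, 0]},
  {"translation": [-0.4, -10.5, 13.0], "turn": [10.2, 0, 0]},
  {"translation": [-0.4, -11.3, 14.0], "turn": [11.0, 0, 0]},
])

```text
time_s: 1.75
ee_pos: [0.406, 0.1712, 0.2347]
eef_rot: [1.229, 1.57, 0.016]
force: [1.6, 1.7, 0.0]
grip_width: 0.0942
```

Emit:
arm_command([
  {"translation": [0, 0.4, 1.3], "turn": [0.9, 0, 0]},
  {"translation": [0, 0.8, 2.6], "turn": [1.8, 0, 0]},
  {"translation": [0, 1.2, 4.0], "turn": [2.7, 0, 0]},
  {"translation": [0, 1.5, 5.0], "turn": [3.3, 0, 0]},
  {"translation": [0, 1.56, 5.35], "turn": [3.5, 0, 0]},
  {"translation": [0, 1.56, 5.35], "turn": [3.5, 0, 0]},
  {"translation": [0, 1.56, 5.35], "turn": [3.5, 0, 0]},
])

```text
time_s: 2.33
ee_pos: [0.4885, 0.0627, 0.2343]
eef_rot: [-1.967, 1.57, 2.804]
force: [-0.5, -0.2, 1.1]
grip_width: 0.0939
```

```bash
python3 - <<'E'
from h import *
o=ctrl.get_obs(); print(o['time_s'],o['ee_pos'],o['force'],o['moment']); print(R.from_euler('xyz',o['eef_rot']).as_matrix().round(3))
c=optics.get_calibration('wrist'); print(c)
im=optics.camera('wrist'); save(im,'w1.png'); cv2.imwrite('pics/w1b.png',cv2.resize(cv2.cvtColor(im,cv2.COLOR_RGB2BGR),(800,600)))
np.save('w1.npy',im)
for t in ['lever_mid','saddle','bearers','stand']:
    print(t,[(np.round(m['at'],1),round(m['score'],2)) for m in models.mark_of(t,'wrist')][:4])
E
```

```text
2.3333 [0.48847297 0.06267354 0.23429025] [-0.46604049 -0.24638242  1.06508507] [-0.07946144  0.05245341 -0.02329076]
[[-0.     0.998  0.058]
 [ 0.     0.058 -0.998]
 [-1.    -0.    -0.   ]]
{'K': array([[315.30071842,   0.        , 255.90855713],
       [  0.        , 315.30071842, 188.7504416 ],
       [  0.        ,   0.        ,   1.        ]]), 'origin': array([0.4858072 , 0.13155888, 0.39355721]), 'orientation': array([2.90106536e+00, 8.41736051e-04, 5.88118718e-02])}
lever_mid [(array([258.9, 237.1]), 0.65)]
saddle [(array([434.2, 225.6]), 0.82), (array([ 99.3, 169. ]), 0.58), (array([412.3,  16.1]), 0.55)]
bearers [(array([258.9, 227.4]), 0.61), (array([413.1,  14.5]), 0.59)]
stand [(array([137.8, 150.7]), 0.73), (array([394.1, 199.4]), 0.67)]
```

View pics/w1b.png

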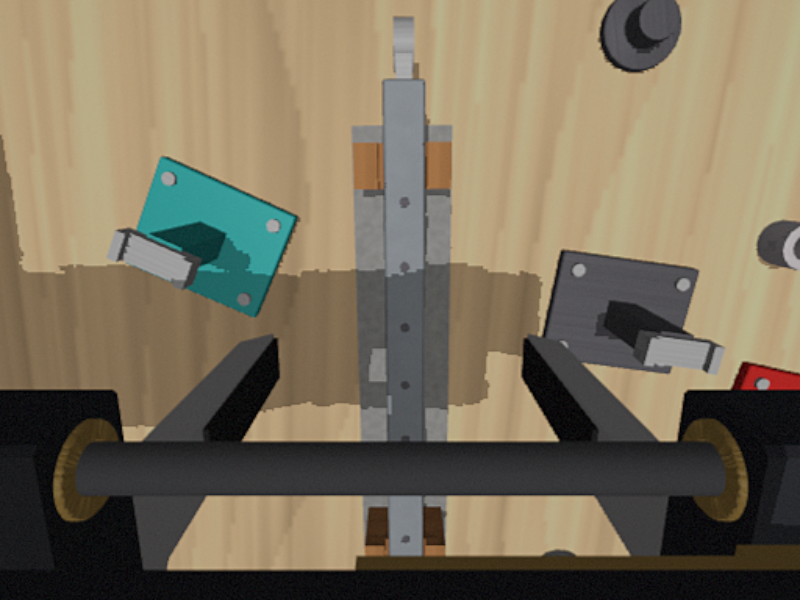

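```bash
python3 - <<'E'
from h import *
im=cv2.cvtColor(np.load('w1.npy'),cv2.COLOR_RGB2BGR)
a=cv2.resize(im[195:255,390:480],None,fx=7,fy=7,interpolation=cv2.INTER_CUBIC)
b=cv2.resize(im[0:130,215:300],None,fx=4,fy=4,interpolation=cv2.INTER_CUBIC)
cv2.imwrite('pics/sa.png',a);cv2.imwrite('pics/ey.png',b)
E
```

```text
(no output)
```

View pics/sa.png

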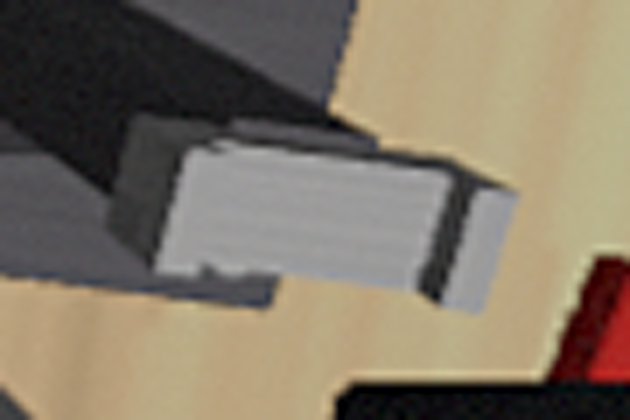

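View pics/ey.png

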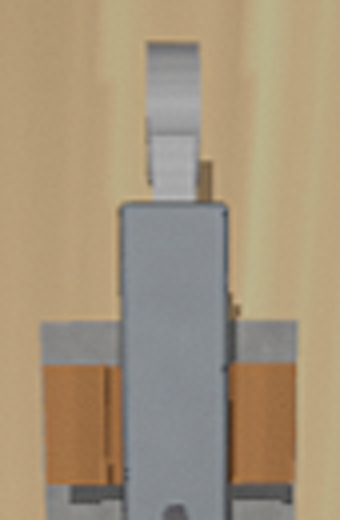

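```bash
python3 - <<'E'
from h import *
# w1 calibration
c={'K':np.array([[315.30071842,0,255.90855713],[0,315.30071842,188.7504416],[0,0,1]]),'origin':np.array([0.4858072,0.13155888,0.39355721]),'orientation':np.array([2.90106536e+00,8.41736051e-04,5.88118718e-02])}
f=lambda x,y:(390+(x+.5)/7-.5,195+(y+.5)/7-.5)
P={k:onz(c,f(*v),.106) for k,v in dict(lt=(185,148),lb=(155,272),rt=(517,192),rb=(483,312)).items()}
for k in P: print(k,P[k])
m=sum(P.values())/4; print('saddle c',m)
dx=P['rt']+P['rb']-P['lt']-P['lb']; dy=P['lt']+P['rt']-P['lb']-P['rb']
print('w',np.linalg.norm(dx)/2,np.degrees(np.arctan2(dx[1],dx[0])),'l',np.linalg.norm(dy)/2,np.degrees(np.arctan2(-dy[0],dy[1])))
Fl=[onz(c,f(*v),.100) for v in [(452,172),(420,290)]]; print('floor right edge',Fl)
# base corners from 800x600 pic at z ~ .008?
for z in (0.0,0.01):
  b=[onz(c,(x/1.5625,y/1.5625),z) for x,y in [(562,250),(698,270),(668,373)]]
  print(z,[q.round(4) for q in b],np.linalg.norm(b[0]-b[1]),np.linalg.norm(b[2]-b[1]),'ang',np.degrees(np.arctan2(*(b[1]-b[0])[[1,0]])),'ctr',(b[0]+b[2])/2)
g=lambda x,y:(215+(x+.5)/4-.5,(y+.5)/4-.5)
e1,e2=onz(c,g(121,203),.09),onz(c,g(227,203),.09)
n1,n2=onz(c,(390/1.5625,545/1.5625),.09),onz(c,(423/1.5625,545/1.5625),.09)
print('eye-end',e1,e2,np.linalg.norm(e1-e2),'near',n1,n2)
ec=(e1+e2)/2; nc=(n1+n2)/2; d=ec-nc; u=d/np.linalg.norm(d)
print('yaw',np.degrees(np.arctan2(-d[0],d[1])),'mid',ec-0.19*u,'len to near',np.linalg.norm(d))
print('eye tip z.07',onz(c,g(173,42),.07), 'expect',ec+0.037*u)
# bearer eye-side edges
print('bearer top edge', onz(c,g(80,365),.058),onz(c,g(80,485),.058))
t=optics.get_calibration('top'); s=optics.get_calibration('side')
mid=ec-0.19*u; mid[2]=.07
for n,q in [('top',t),('side',s)]:
  print(n,'eye tip',proj(q,[*(ec+0.037*u)[:2],.07]),'plug',proj(q,[*(ec-0.38*u)[:2],.09]),'saddle',proj(q,[*m[:2],.1]))
E
python3 - <<'E'
import cv2
a=cv2.imread('pics/top0.png')[130:250,150:330];cv2.imwrite('pics/t0z.png',cv2.resize(a,None,fx=4,fy=4,interpolation=cv2.INTER_CUBIC))
a=cv2.imread('pics/side0.png')[140:280,165:305];cv2.imwrite('pics/s0z.png',cv2.resize(a,None,fx=4,fy=4,interpolation=cv2.INTER_CUBIC))
E
```

```text
lt [0.64449308 0.04361765 0.106     ]
lb [0.64358594 0.02541594 0.106     ]
rt [0.69122906 0.04000284 0.106     ]
rb [0.6903045  0.02221808 0.106     ]
saddle c [0.66740315 0.03281363 0.106     ]
w 0.04685126062101065 -4.16938869056598 l 0.018016534697778457 -2.913817056077296
floor right edge [array([0.68578668, 0.04048537, 0.1       ]), array([0.6849316 , 0.02272156, 0.1       ])]
0.0 [array([0.6191, 0.08  , 0.    ]), array([0.7316, 0.0703, 0.    ]), array([ 0.7242, -0.0199,  0.    ])] 0.11287555334454634 0.09050566949582388 ang -4.954733625825566 ctr [0.67165186 0.03003291 0.        ]
0.01 [array([0.6158, 0.0813, 0.01  ]), array([0.7254, 0.0718, 0.01  ]), array([ 0.7181, -0.0161,  0.01  ])] 0.11000746833742504 0.08820598682717644 ang -4.954733625825573 ctr [0.66692968 0.03261261 0.01      ]
eye-end [0.47257581 0.18392851 0.09      ] [0.49625108 0.18531901 0.09      ] 0.023716067005297766 near [ 0.49376538 -0.12947473  0.09      ] [ 0.51763579 -0.12805191  0.09      ]
yaw 3.8859052339410365 mid [ 0.49728972 -0.00493943  0.09      ] len to near 0.3141092203542536
eye tip z.07 [0.4819923  0.22275301 0.07      ] expect [0.48190596 0.2215387  0.09      ]
bearer top edge [0.46269528 0.1505472  0.058     ] [0.46397179 0.12069314 0.058     ]
top eye tip [155.93364136 222.26145196] plug [322.12832484 226.29029347] saddle [237.51755867 155.75692327]
side eye tip [177.95480264 159.06342254] plug [264.32280628 246.04481751] saddle [266.43137428 164.59318368]
```

View pics/t0z.png

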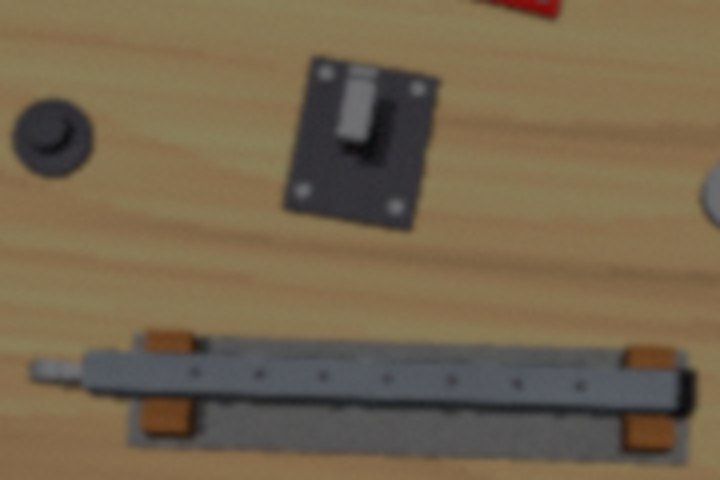

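View pics/s0z.png

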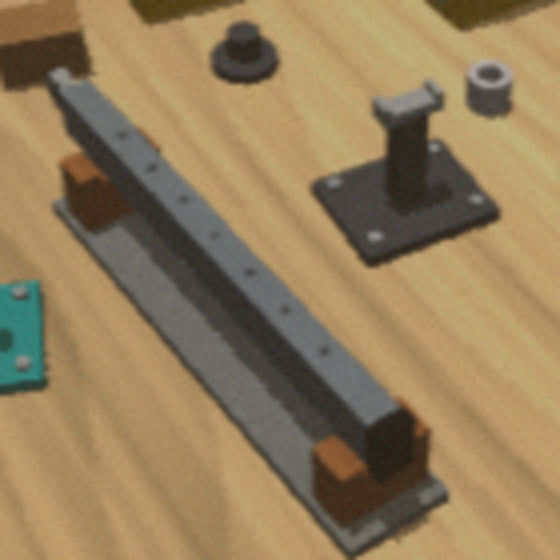

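Emit:
arm_command([
  {"translation": [0.5, 0.16, 0.52], "turn": [-0.1, 0, 0]},
  {"translation": [1.3, 0.16, 0.52], "turn": [-0.1, 0, 0]},
  {"translation": [2.2, 0.16, 0.52], "turn": [-0.1, 0, 0]},
  {"translation": [3.2, 0.16, 0.52], "turn": [-0.1, 0, 0]},
  {"translation": [4.2, 0.16, 0.52], "turn": [-0.1, 0, 0]},
  {"translation": [5.0, 0.16, 0.52], "turn": [-0.1, 0, 0]},
  {"translation": [5.6, 0.16, 0.52], "turn": [-0.1, 0, 0]},
  {"translation": [6.0, 0.16, 0.52], "turn": [-0.1, 0, 0]},
  {"translation": [6.17, 0.16, 0.52], "turn": [-0.1, 0, 0]},
  {"translation": [6.17, 0.16, 0.52], "turn": [-0.1, 0, 0]},
  {"translation": [6.17, 0.16, 0.52], "turn": [-0.1, 0, 0]},
])

```text
time_s: 3.5
ee_pos: [0.494, 0.0497, 0.0809]
eef_rot: [1.512, 1.57, 0.008]
force: [-0.3, -0.4, 0.5]
grip_width: 0.0945
```

```bash
cat > rd.py <<'E'
from h import *
import sys
n=int(sys.argv[1]) if len(sys.argv)>1 else 8
cam=sys.argv[2] if len(sys.argv)>2 else 'wrist'
F=[];M=[]
for i in range(n):
    im=optics.camera(cam); o=ctrl.get_obs(); F.append(o['force']);M.append(o['moment'])
F=np.array(F);M=np.array(M)
print('t',o['time_s'],'p',o['ee_pos'].round(4),'w',round(o['grip_width'],4))
A=R.from_euler('xyz',o['eef_rot']).as_matrix()
print('y ang',np.degrees(np.arctan2(A[1,1],A[0,1])).round(2),'x',A[:,0].round(4))
print('F',F.mean(0).round(3),F.std(0).round(3),'M',M.mean(0).round(4),M.std(0).round(4))
if len(sys.argv)>3:
    cv2.imwrite('pics/'+sys.argv[3],cv2.resize(cv2.cvtColor(im,cv2.COLOR_RGB2BGR),(800,600)))
E
python3 rd.py 8 wrist w2.png
```

```text
t 3.9 p [0.4937 0.0495 0.0804] w 0.094
y ang 3.8 x [ 4.e-04  0.e+00 -1.e+00]
F [ 0.053  0.039 -0.155] [0.37  0.381 0.343] M [-0.063   0.0588  0.0188] [0.0346 0.0377 0.0255]
```

View pics/w2.png

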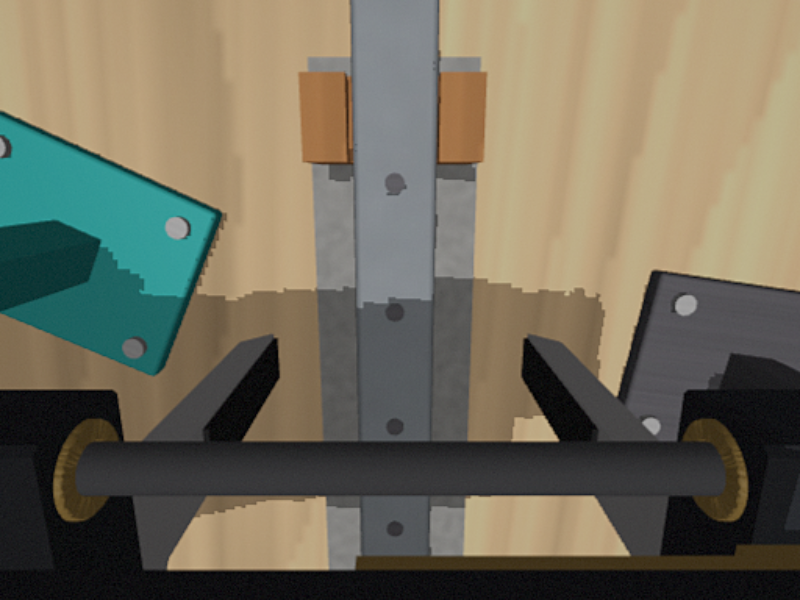

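Emit:
arm_command([
  {"translation": [0, 0, 0], "turn": [0, 0, 0]},
  {"translation": [0, 0, 0], "turn": [0, 0, 0]},
  {"translation": [0, 0, 0], "turn": [0, 0, 0]},
  {"translation": [0, 0, 0], "turn": [0, 0, 0]},
  {"translation": [0, 0, 0], "turn": [0, 0, 0]},
  {"translation": [0, 0, 0], "turn": [0, 0, 0]},
  {"translation": [0, 0, 0], "turn": [0, 0, 0]},
  {"translation": [0, 0, 0], "turn": [0, 0, 0]},
], gripper=0, force=50)

```text
time_s: 4.57
ee_pos: [0.4936, 0.0496, 0.0802]
eef_rot: [-2.229, 1.571, 2.55]
force: [0.0, 0.2, -0.8]
grip_width: 0.044
```

```bash
python3 rd.py 10 wrist w3.png
```

```text
t 5.0667 p [0.4929 0.0495 0.0802] w 0.0248
y ang 3.8 x [-2.e-03 -1.e-04 -1.e+00]
F [-3.931 -0.391  3.516] [3.309 0.379 2.493] M [-0.1437  0.8331 -0.0539] [0.0596 0.6538 0.0387]
```

Emit:
arm_command([
  {"translation": [0, 0, 0], "turn": [0, 0, 0]},
  {"translation": [-0.04, 0, 0], "turn": [0, 0, 0]},
  {"translation": [-0.08, 0, 0], "turn": [0, 0, 0]},
  {"translation": [-0.12, 0, 0], "turn": [0, 0, 0]},
  {"translation": [-0.16, 0, 0], "turn": [0, 0, 0]},
  {"translation": [-0.16, 0, 0], "turn": [0, 0, 0]},
  {"translation": [-0.16, 0, 0], "turn": [0, 0, 0]},
])

```text
time_s: 5.65
ee_pos: [0.4936, 0.0495, 0.0841]
eef_rot: [-1.42, 1.571, -2.924]
force: [0.5, -0.1, -7.6]
grip_width: 0.0246
```

```bash
python3 rd.py 12 side s4.png;  python3 rd.py 1 wrist w4.png
```

```text
t 6.25 p [0.4936 0.0496 0.0842] w 0.0249
y ang 3.8 x [-1.e-04  0.e+00 -1.e+00]
F [-0.016 -0.049 -8.475] [0.53  0.447 0.421] M [-0.1958  0.0559  0.0119] [0.0213 0.036  0.0311]
t 6.3 p [0.4936 0.0495 0.0842] w 0.0245
y ang 3.8 x [-0. -0. -1.]
F [-0.315 -0.169 -8.027] [0. 0. 0.] M [-0.1568  0.0185  0.0153] [0. 0. 0.]
```

View pics/s4.png

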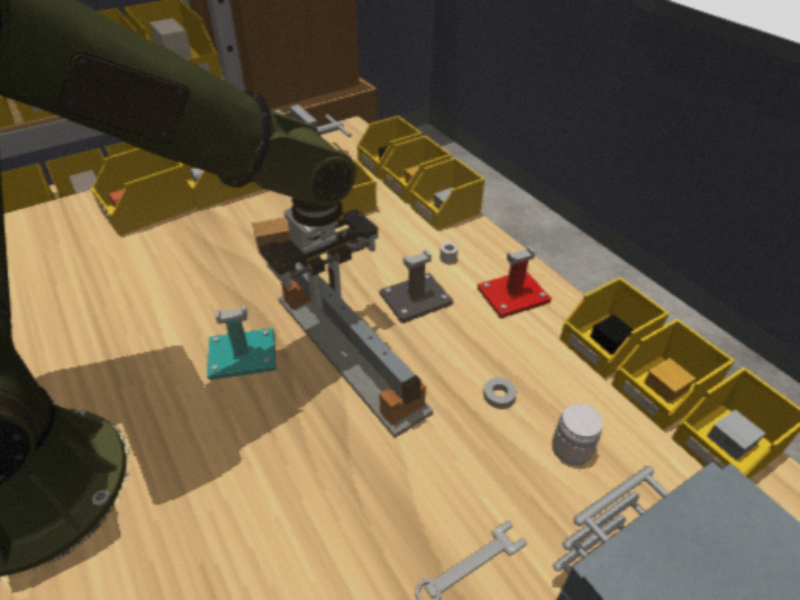

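View pics/w4.png

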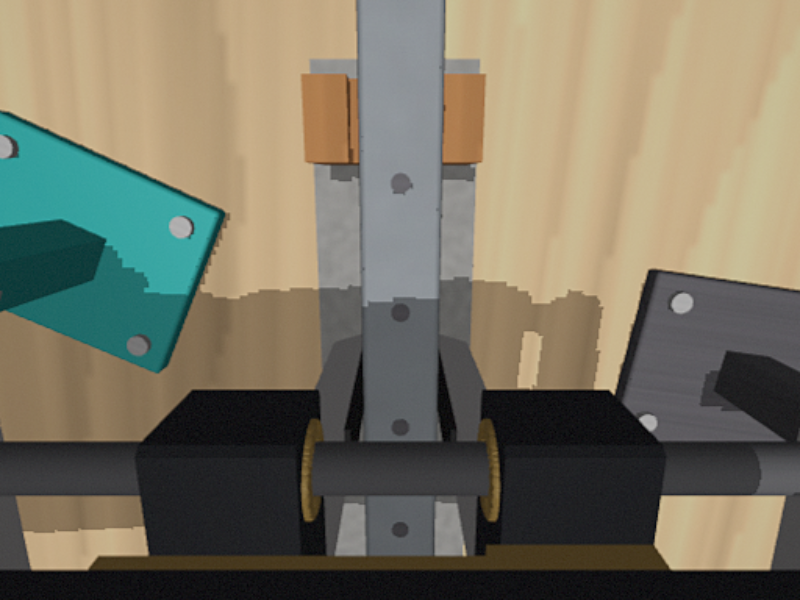

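Emit:
arm_command([
  {"translation": [0.04, 0, 0], "turn": [0, 0, 0]},
  {"translation": [0.08, 0, 0], "turn": [0, 0, 0]},
  {"translation": [0.12, 0, 0], "turn": [0, 0, 0]},
  {"translation": [0.155, 0, 0], "turn": [0, 0, 0]},
  {"translation": [0.155, 0, 0], "turn": [0, 0, 0]},
  {"translation": [0.155, 0, 0], "turn": [0, 0, 0]},
])

```text
time_s: 6.8
ee_pos: [0.4936, 0.0495, 0.0803]
eef_rot: [-2.061, 1.571, 2.718]
force: [0.0, -0.4, -7.7]
grip_width: 0.0247
```

Emit:
arm_command([
  {"translation": [0, 0, 0], "turn": [0, 0, 0]},
  {"translation": [0, 0, 0], "turn": [0, 0, 0]},
  {"translation": [0, 0, 0], "turn": [0, 0, 0]},
  {"translation": [0, 0, 0], "turn": [0, 0, 0]},
  {"translation": [0, 0, 0], "turn": [0, 0, 0]},
  {"translation": [0, 0, -0.2], "turn": [0, 0, 0]},
  {"translation": [0, 0, -0.4], "turn": [0, 0, 0]},
  {"translation": [0, 0, -0.64], "turn": [0, 0, 0]},
  {"translation": [0, 0, -0.64], "turn": [0, 0, 0]},
  {"translation": [0, 0, -0.64], "turn": [0, 0, 0]},
  {"translation": [0, 0, -0.64], "turn": [0, 0, 0]},
], gripper=50)

```text
time_s: 7.72
ee_pos: [0.4925, 0.0656, 0.0803]
eef_rot: [-0.121, 1.571, -1.625]
force: [-0.2, -0.7, 0.5]
grip_width: 0.0499
```

```bash
python3 rd.py 20 wrist w5.png
```

```text
t 8.7167 p [0.4925 0.0655 0.0803] w 0.0498
y ang 3.8 x [-1.e-04 -0.e+00 -1.e+00]
F [ 0.07  -0.08  -0.028] [0.433 0.342 0.451] M [-0.0695  0.042  -0.0032] [0.0234 0.0244 0.0291]
```

Emit:
arm_command([
  {"translation": [0, 0, 0], "turn": [0, 0, 0]},
  {"translation": [0, 0, 0], "turn": [0, 0, 0]},
  {"translation": [0, 0, 0], "turn": [0, 0, 0]},
  {"translation": [0, 0, 0], "turn": [0, 0, 0]},
  {"translation": [0, 0, 0], "turn": [0, 0, 0]},
  {"translation": [0, 0, 0], "turn": [0, 0, 0]},
  {"translation": [0, 0, 0], "turn": [0, 0, 0]},
  {"translation": [0, 0, 0], "turn": [0, 0, 0]},
], gripper=0, force=50)

```text
time_s: 9.38
ee_pos: [0.4926, 0.0655, 0.0803]
eef_rot: [1.549, 1.571, 0.044]
force: [0.1, -1.0, -0.9]
grip_width: 0.0248
```

Emit:
arm_command([
  {"translation": [0, 0, 0], "turn": [0, 0, 0]},
  {"translation": [0, 0, 0], "turn": [0, 0, 0]},
  {"translation": [-0.04, 0, 0], "turn": [0, 0, 0]},
  {"translation": [-0.08, 0, 0], "turn": [0, 0, 0]},
  {"translation": [-0.12, 0, 0], "turn": [0, 0, 0]},
  {"translation": [-0.16, 0, 0], "turn": [0, 0, 0]},
  {"translation": [-0.2, 0, 0], "turn": [0, 0, 0]},
  {"translation": [-0.2, 0, 0], "turn": [0, 0, 0]},
  {"translation": [-0.2, 0, 0], "turn": [0, 0, 0]},
])

```text
time_s: 10.13
ee_pos: [0.4925, 0.0655, 0.0853]
eef_rot: [-1.162, 1.571, -2.666]
force: [0.5, 0.1, -7.8]
grip_width: 0.0247
```

```bash
python3 rd.py 20 side s6.png; python3 rd.py 1 wrist w6.png
```

```text
t 11.1333 p [0.4926 0.0655 0.0853] w 0.0246
y ang 3.8 x [-0. -0. -1.]
F [ 0.219 -0.058 -8.502] [0.367 0.484 0.368] M [-0.0551  0.0687  0.0027] [0.0237 0.027  0.0267]
t 11.1833 p [0.4926 0.0655 0.0853] w 0.0249
y ang 3.8 x [ 0.  0. -1.]
F [-0.598 -0.298 -8.863] [0. 0. 0.] M [-0.0774  0.0302 -0.0282] [0. 0. 0.]
```

View pics/w6.png

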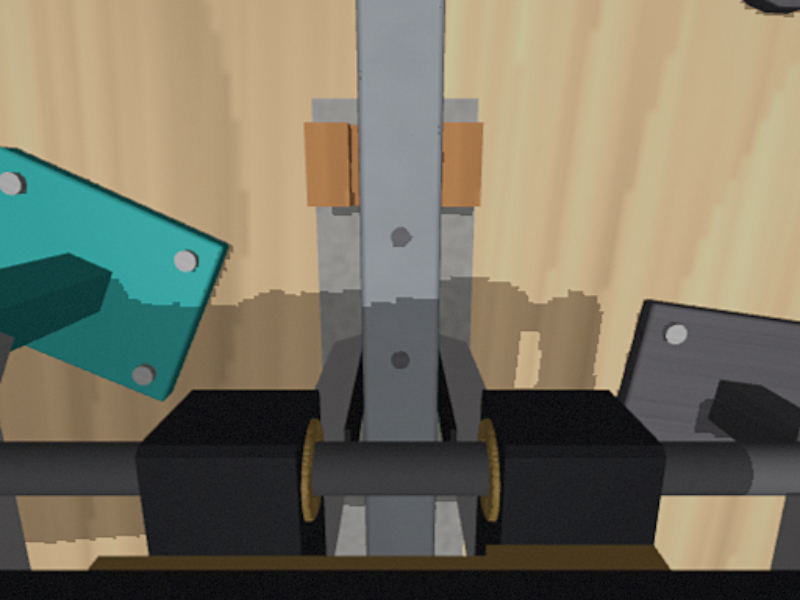

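Emit:
arm_command([
  {"translation": [-0.15, 0, 0], "turn": [0, 0, 0]},
  {"translation": [-0.4, 0, 0], "turn": [0, 0, 0]},
  {"translation": [-0.7, 0, 0], "turn": [0, 0, 0]},
  {"translation": [-1.05, 0, 0], "turn": [0, 0, 0]},
  {"translation": [-1.4, 0, 0], "turn": [0, 0, 0]},
  {"translation": [-1.8, 0, 0], "turn": [0, 0, 0]},
  {"translation": [-2.2, 0, 0], "turn": [0, 0, 0]},
  {"translation": [-2.55, 0, 0], "turn": [0, 0, 0]},
  {"translation": [-2.8, 0, 0], "turn": [0, 0, 0]},
  {"translation": [-2.95, 0, 0], "turn": [0, 0, 0]},
  {"translation": [-3.0, 0, 0], "turn": [0, 0, 0]},
  {"translation": [-3.0, 0, 0], "turn": [0, 0, 0]},
])

```text
time_s: 12.18
ee_pos: [0.4925, 0.0655, 0.1604]
eef_rot: [1.759, 1.571, 0.254]
force: [0.1, 0.3, -8.3]
grip_width: 0.0245
```

```bash
python3 rd.py 8 side s7.png; python3 rd.py 1 wrist w7.png
```

```text
t 12.5833 p [0.4925 0.0655 0.1601] w 0.0248
y ang 3.8 x [-3.e-04 -0.e+00 -1.e+00]
F [-0.195 -0.372 -8.34 ] [0.511 0.441 0.61 ] M [-0.0636  0.0578  0.0137] [0.0343 0.0213 0.0266]
t 12.6333 p [0.4925 0.0655 0.1602] w 0.0248
y ang 3.8 x [-2.e-04 -0.e+00 -1.e+00]
F [ 0.165  0.466 -9.383] [0. 0. 0.] M [-0.0319  0.0998 -0.0036] [0. 0. 0.]
```

View pics/s7.png

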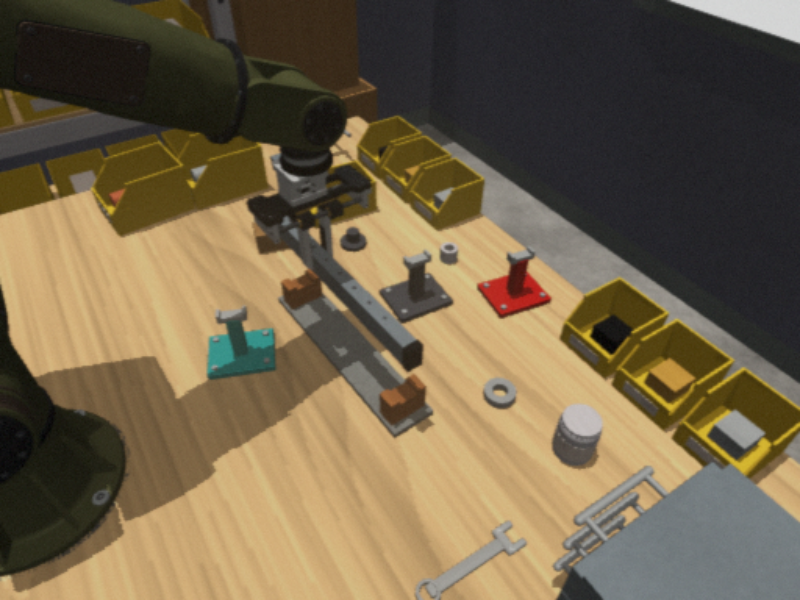

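View pics/w7.png

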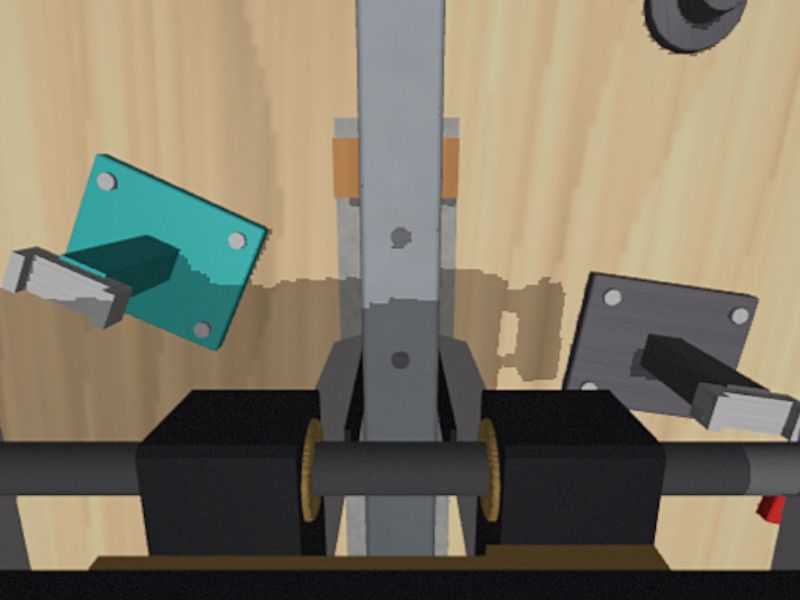

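Emit:
arm_command([
  {"translation": [0, 0.15, 0.04], "turn": [0.03, 0, 0]},
  {"translation": [0, 0.5, 0.12], "turn": [0.12, 0, 0]},
  {"translation": [0, 1.05, 0.26], "turn": [0.25, 0, 0]},
  {"translation": [0, 1.75, 0.44], "turn": [0.41, 0, 0]},
  {"translation": [0, 2.55, 0.64], "turn": [0.6, 0, 0]},
  {"translation": [0, 3.45, 0.86], "turn": [0.81, 0, 0]},
  {"translation": [0, 4.35, 1.08], "turn": [1.02, 0, 0]},
  {"translation": [0, 5.15, 1.28], "turn": [1.21, 0, 0]},
  {"translation": [0, 5.85, 1.46], "turn": [1.37, 0, 0]},
  {"translation": [0, 6.4, 1.6], "turn": [1.5, 0, 0]},
  {"translation": [0, 6.75, 1.68], "turn": [1.59, 0, 0]},
  {"translation": [0, 6.9, 1.72], "turn": [1.62, 0, 0]},
])

```text
time_s: 13.63
ee_pos: [0.6688, 0.0335, 0.1593]
eef_rot: [-1.375, 1.57, -3.022]
force: [-0.9, 0.5, -8.5]
grip_width: 0.0243
```

Emit:
arm_command([
  {"translation": [0, 0, 0], "turn": [0, 0, 0]},
  {"translation": [0, 0, 0], "turn": [0, 0, 0]},
  {"translation": [0, 0, 0], "turn": [0, 0, 0]},
])

```text
time_s: 13.88
ee_pos: [0.6672, 0.0341, 0.1602]
eef_rot: [-1.53, 1.57, 3.107]
force: [0.6, 1.0, -9.5]
grip_width: 0.0246
```

```bash
python3 rd.py 6 side s8.png; python3 rd.py 1 wrist w8.png;  python3 rd.py 1 top t8.png
python3 - <<'E'
import cv2
a=cv2.imread('pics/s8.png')[190:400,330:560];cv2.imwrite('pics/s8z.png',cv2.resize(a,None,fx=3,fy=3,interpolation=cv2.INTER_CUBIC)[:600,:800])
E
```

```text
t 14.1833 p [0.6674 0.0341 0.1605] w 0.0248
y ang -4.29 x [ 2.e-04 -0.e+00 -1.e+00]
F [-0.238 -0.21  -8.268] [0.401 0.347 0.292] M [-0.0501  0.0543  0.0043] [0.0383 0.026  0.0322]
t 14.2333 p [0.6674 0.0341 0.1605] w 0.0249
y ang -4.29 x [ 2.e-04 -0.e+00 -1.e+00]
F [ 0.239 -0.467 -7.79 ] [0. 0. 0.] M [-0.0502  0.0846  0.01  ] [0. 0. 0.]
t 14.2833 p [0.6675 0.0341 0.1605] w 0.0248
y ang -4.3 x [ 1.e-04 -0.e+00 -1.e+00]
F [-0.051  0.053 -7.555] [0. 0. 0.] M [-0.0108  0.0828 -0.0229] [0. 0. 0.]
```

View pics/s8z.png

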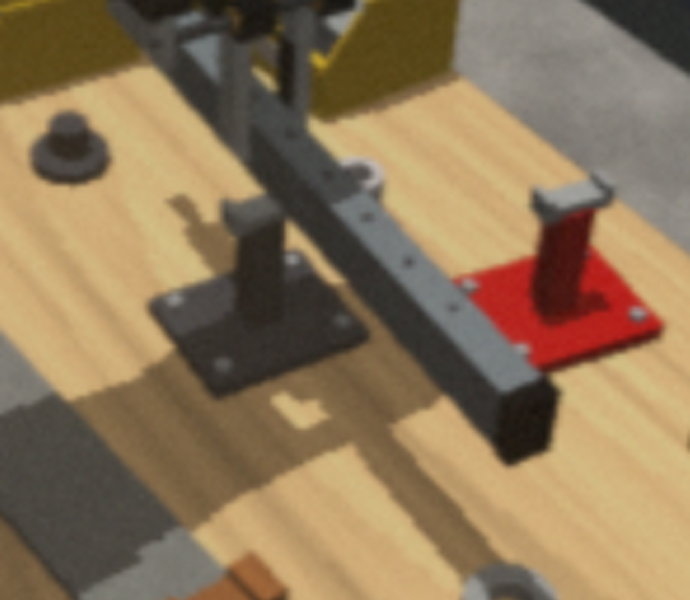

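View pics/w8.png

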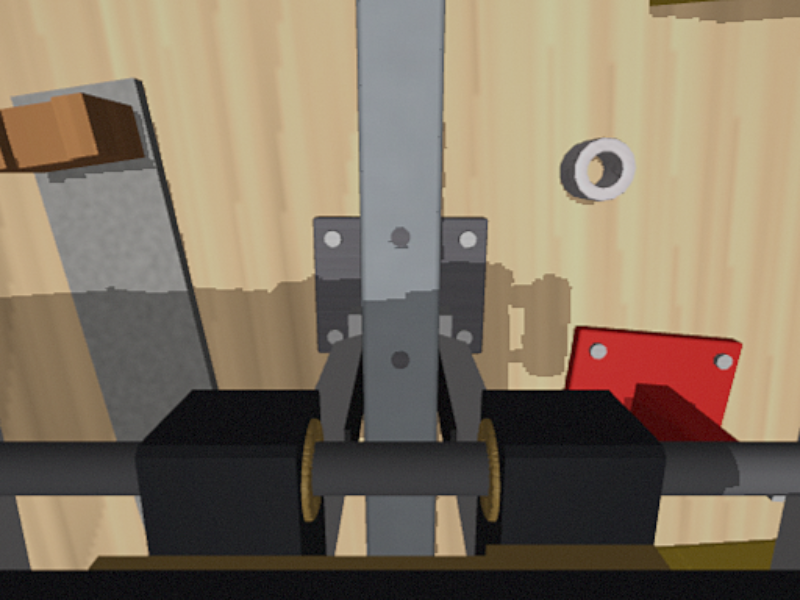

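View pics/t8.png

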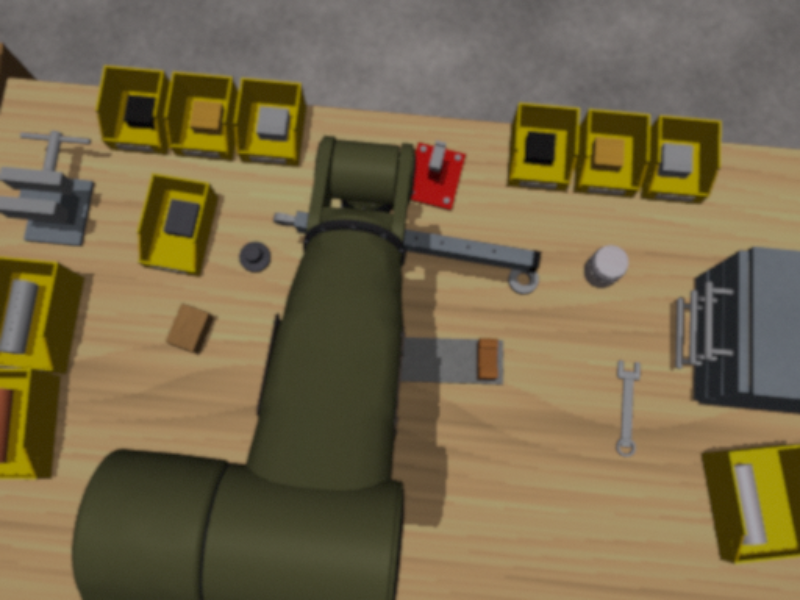

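Emit:
arm_command([
  {"translation": [0.1, 0, 0], "turn": [0, 0, 0]},
  {"translation": [0.25, 0, 0], "turn": [0, 0, 0]},
  {"translation": [0.4, 0, 0], "turn": [0, 0, 0]},
  {"translation": [0.55, 0, 0], "turn": [0, 0, 0]},
  {"translation": [0.7, 0, 0], "turn": [0, 0, 0]},
  {"translation": [0.85, 0, 0], "turn": [0, 0, 0]},
  {"translation": [0.95, 0, 0], "turn": [0, 0, 0]},
  {"translation": [1.05, 0, 0], "turn": [0, 0, 0]},
  {"translation": [1.1, 0, 0], "turn": [0, 0, 0]},
  {"translation": [1.1, 0, 0], "turn": [0, 0, 0]},
  {"translation": [1.1, 0, 0], "turn": [0, 0, 0]},
])

```text
time_s: 15.2
ee_pos: [0.6676, 0.0341, 0.1329]
eef_rot: [1.871, 1.571, 0.225]
force: [1.4, 0.2, -8.2]
grip_width: 0.0247
```

```bash
python3 - <<'E'
from h import *
im=optics.camera('wrist'); c=optics.get_calibration('wrist')
cv2.imwrite('pics/w9.png',cv2.resize(cv2.cvtColor(im,cv2.COLOR_RGB2BGR),(800,600)))
np.save('w9.npy',im); print(c, ctrl.get_obs()['ee_pos'])
im=cv2.cvtColor(im,cv2.COLOR_RGB2BGR)
cv2.imwrite('pics/w9z.png',cv2.resize(im[110:250,180:330],None,fx=4,fy=4,interpolation=cv2.INTER_CUBIC))
E
python3 rd.py 6 side s9.png
python3 - <<'E'
import cv2
a=cv2.imread('pics/s9.png')[190:400,330:560];cv2.imwrite('pics/s9z.png',cv2.resize(a,None,fx=3,fy=3,interpolation=cv2.INTER_CUBIC)[:600,:800])
E
```

```text
{'K': array([[315.30071842,   0.        , 255.90855713],
       [  0.        , 315.30071842, 188.7504416 ],
       [  0.        ,   0.        ,   1.        ]]), 'origin': array([0.67394992, 0.10289174, 0.29227477]), 'orientation': array([ 2.90084511e+00, -1.35839511e-04, -7.46496044e-02])} [0.66760275 0.03403757 0.13299229]
t 15.55 p [0.6676 0.034  0.1329] w 0.0247
y ang -4.3 x [ 1.e-04 -0.e+00 -1.e+00]
F [ 0.223 -0.123 -8.237] [0.262 0.574 0.421] M [-0.0485  0.0796  0.0044] [0.021  0.0184 0.0126]
```

View pics/s9z.png

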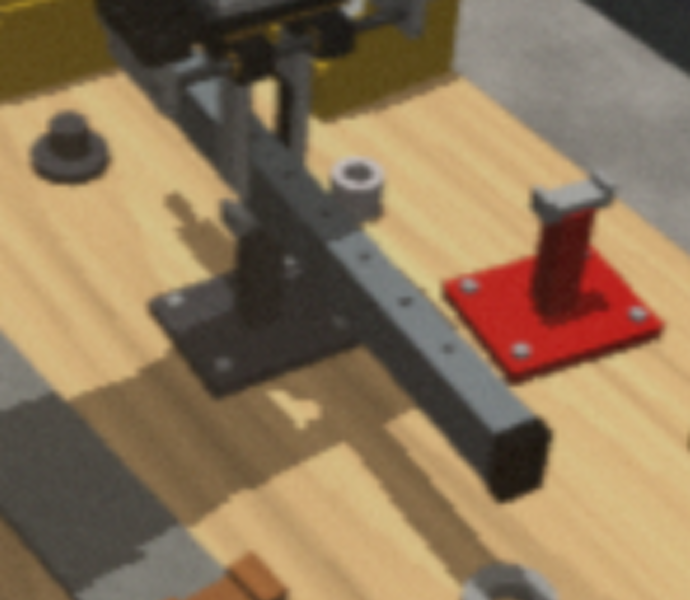

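View pics/w9z.png

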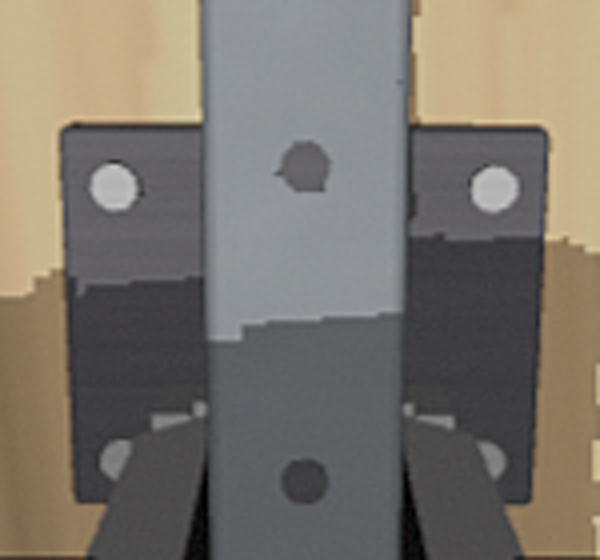

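```bash
python3 - <<'E'
from h import *
c={'K':np.array([[315.30071842,0,255.90855713],[0,315.30071842,188.7504416],[0,0,1]]),'origin':np.array([0.67394992, 0.10289174, 0.29227477]),'orientation':np.array([ 2.90084511e+00, -1.35839511e-04, -7.46496044e-02])}
g=lambda x,y:(180+(x+.5)/4-.5,110+(y+.5)/4-.5)
for z in (.008,.01,.012):
  P=[onz(c,g(*p),z) for p in [(60,126),(548,126),(530,500),(75,500)]]
  print(z,(sum(P)/4).round(4),np.linalg.norm(P[0]-P[1]),np.linalg.norm(P[2]-P[3]),np.linalg.norm((P[0]+P[1]-P[2]-P[3])/2),np.degrees(np.arctan2(*(P[1]-P[0])[[1,0]])))
# cheek far(+y) top edges: (152..190,415)->y
for p in [(152,415),(455,415),(178,412),(430,412)]: print(onz(c,g(*p),.106))
E
```

```text
0.008 [0.6683 0.0325 0.008 ] 0.10921154154910248 0.10951426060897691 0.08937794422989652 -4.277816182194279
0.01 [0.6683 0.033  0.01  ] 0.10844318956662369 0.10874377886267922 0.08874913046475023 -4.277816182194279
0.012 [0.6684 0.0335 0.012 ] 0.10767483758414502 0.10797329711638165 0.08812031669960395 -4.277816182194266
[0.64571393 0.04337453 0.106     ]
[0.69256463 0.03986852 0.106     ]
[0.64978209 0.0435595  0.106     ]
[0.68872385 0.04064536 0.106     ]
```

Emit:
arm_command([
  {"translation": [0.03, 0, 0], "turn": [0, 0, 0]},
  {"translation": [0.06, 0, 0], "turn": [0, 0, 0]},
  {"translation": [0.09, 0, 0], "turn": [0, 0, 0]},
  {"translation": [0.1, 0, 0], "turn": [0, 0, 0]},
  {"translation": [0.1, 0, 0], "turn": [0, 0, 0]},
])

```text
time_s: 15.97
ee_pos: [0.6675, 0.034, 0.1304]
eef_rot: [1.185, 1.571, -0.461]
force: [-0.3, -0.0, -7.1]
grip_width: 0.0244
```

Emit:
arm_command([
  {"translation": [0.02, 0, 0], "turn": [0, 0, 0]},
  {"translation": [0.02, 0, 0], "turn": [0, 0, 0]},
  {"translation": [0.02, 0, 0], "turn": [0, 0, 0]},
])

```text
time_s: 16.22
ee_pos: [0.6675, 0.0341, 0.1303]
eef_rot: [1.596, 1.57, -0.05]
force: [-3.4, 0.0, -0.6]
grip_width: 0.0246
```

```bash
python3 rd.py 5
```

```text
t 16.4667 p [0.6676 0.0341 0.1304] w 0.0246
y ang -4.3 x [ 3.e-04 -1.e-04 -1.e+00]
F [-4.523  0.043  2.009] [0.494 0.591 0.997] M [-0.0444  1.1073 -0.0131] [0.0233 0.0655 0.0299]
```

Emit:
arm_command([
  {"translation": [-0.005, 0, 0], "turn": [0, 0, 0]},
  {"translation": [-0.005, 0, 0], "turn": [0, 0, 0]},
  {"translation": [-0.005, 0, 0], "turn": [0, 0, 0]},
])

```text
time_s: 16.72
ee_pos: [0.6676, 0.0341, 0.1303]
eef_rot: [1.593, 1.571, -0.052]
force: [-5.2, 1.1, 2.9]
grip_width: 0.0245
```

```bash
python3 rd.py 5
```

```text
t 16.9667 p [0.6676 0.034  0.1304] w 0.0245
y ang -4.3 x [ 3.e-04  0.e+00 -1.e+00]
F [-5.534  0.194  2.967] [0.446 0.472 0.293] M [-0.0788  1.1679 -0.0184] [0.0461 0.0094 0.0117]
```

Emit:
arm_command([
  {"translation": [-0.01, 0, 0], "turn": [0, 0, 0]},
  {"translation": [-0.01, 0, 0], "turn": [0, 0, 0]},
  {"translation": [-0.01, 0, 0], "turn": [0, 0, 0]},
  {"translation": [-0.01, 0, 0], "turn": [0, 0, 0]},
])

```text
time_s: 17.3
ee_pos: [0.6676, 0.034, 0.1304]
eef_rot: [1.549, 1.571, -0.097]
force: [-4.3, 0.8, 2.5]
grip_width: 0.0248
```

```bash
python3 rd.py 5 wrist w10.png
```

```text
t 17.55 p [0.6676 0.034  0.1303] w 0.0247
y ang -4.3 x [ 2.e-04  0.e+00 -1.e+00]
F [-4.786 -0.264  2.693] [0.55  0.493 0.622] M [-0.0412  1.0651  0.0077] [0.0367 0.0215 0.0241]
```

View pics/w10.png

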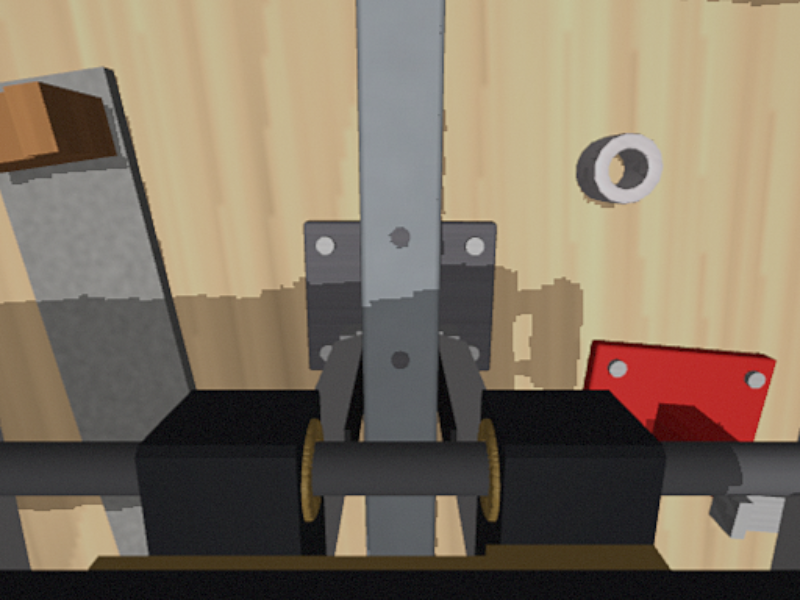

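Emit:
arm_command([
  {"translation": [0, 0, 0], "turn": [0, 0, 0]},
  {"translation": [0, 0, 0], "turn": [0, 0, 0]},
  {"translation": [0, 0, 0], "turn": [0, 0, 0]},
  {"translation": [0, 0, 0], "turn": [0, 0, 0]},
  {"translation": [0, 0, 0], "turn": [0, 0, 0]},
  {"translation": [0, 0, 0], "turn": [0, 0, 0]},
], gripper=34)

```text
time_s: 18.05
ee_pos: [0.6676, 0.0341, 0.1301]
eef_rot: [1.602, 1.571, -0.044]
force: [-0.3, 0.4, -0.3]
grip_width: 0.0338
```

```bash
python3 rd.py 4 side s11.png; python3 rd.py 5 wrist w11.png
python3 - <<'E'
import cv2
a=cv2.imread('pics/s11.png')[190:400,330:560];cv2.imwrite('pics/s11z.png',cv2.resize(a,None,fx=3,fy=3,interpolation=cv2.INTER_CUBIC)[:600,:800])
E
```

```text
t 18.25 p [0.6675 0.0341 0.1302] w 0.0341
y ang -4.3 x [ 1.e-04 -0.e+00 -1.e+00]
F [ 0.502 -0.291  0.324] [0.41  0.565 0.386] M [-0.0417  0.0784 -0.0348] [0.0272 0.0291 0.0304]
t 18.5 p [0.6675 0.034  0.1302] w 0.0337
y ang -4.3 x [ 1.e-04  0.e+00 -1.e+00]
F [-0.082 -0.366 -0.524] [0.375 0.334 0.452] M [-0.0537  0.0929 -0.0152] [0.0231 0.0177 0.0201]
```

View pics/w11.png

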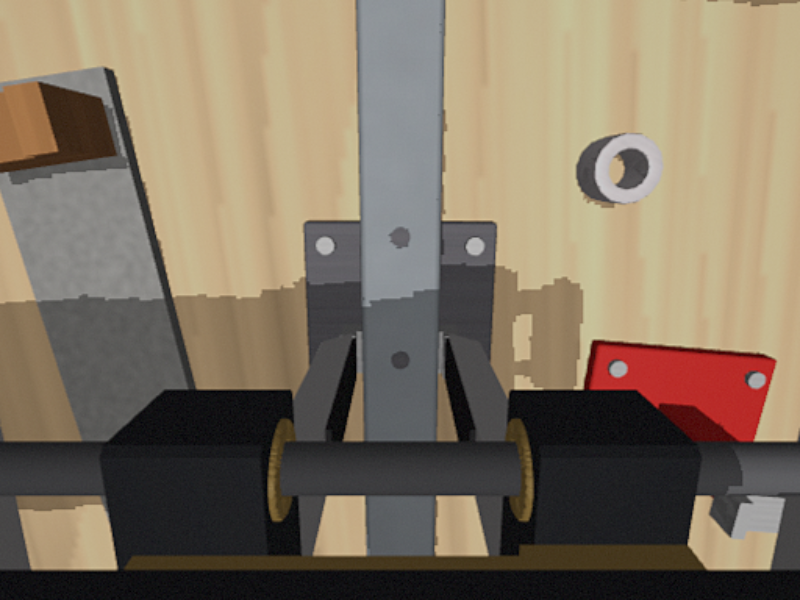

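View pics/s11z.png

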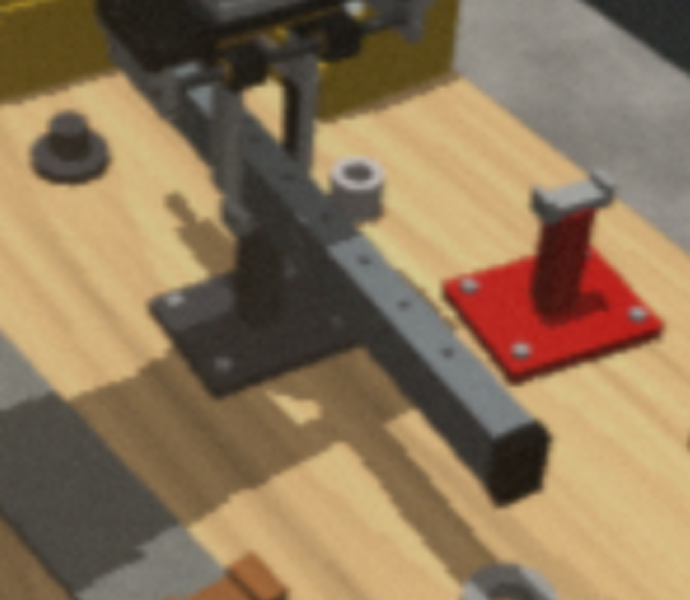

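Emit:
arm_command([
  {"translation": [0, 0, 0], "turn": [0, 0, 0]},
  {"translation": [0, 0, 0], "turn": [0, 0, 0]},
  {"translation": [0, 0, 0], "turn": [0, 0, 0]},
  {"translation": [0, 0, 0], "turn": [0, 0, 0]},
  {"translation": [-0.1, 0, 0], "turn": [0, 0, 0]},
  {"translation": [-0.4, 0, 0], "turn": [0, 0, 0]},
  {"translation": [-0.9, 0, 0], "turn": [0, 0, 0]},
  {"translation": [-1.5, 0, 0], "turn": [0, 0, 0]},
  {"translation": [-2.2, 0, 0], "turn": [0, 0, 0]},
  {"translation": [-2.9, 0, 0], "turn": [0, 0, 0]},
  {"translation": [-3.6, 0, 0], "turn": [0, 0, 0]},
  {"translation": [-4.0, 0, 0], "turn": [0, 0, 0]},
], gripper=60)

```text
time_s: 19.5
ee_pos: [0.668, 0.034, 0.2338]
eef_rot: [1.645, 1.567, -0.001]
force: [-0.0, -0.4, -0.9]
grip_width: 0.06
```

Emit:
arm_command([
  {"translation": [0, 0, 0], "turn": [0, 0, 0]},
  {"translation": [0, 0, 0], "turn": [0, 0, 0]},
  {"translation": [0, 0, 0], "turn": [0, 0, 0]},
])

```text
time_s: 19.75
ee_pos: [0.6672, 0.034, 0.2292]
eef_rot: [-1.503, 1.569, 3.135]
force: [-0.1, -0.3, 0.0]
grip_width: 0.0597
```

```bash
python3 rd.py 2 side s12.png; python3 rd.py 2 wrist w12.png; python3 rd.py 8 wrist w13.png
python3 - <<'E'
import cv2,numpy as np
a=cv2.imread('pics/s12.png')[190:400,330:560];cv2.imwrite('pics/s12z.png',cv2.resize(a,None,fx=3,fy=3,interpolation=cv2.INTER_CUBIC)[:600,:800])
d=np.abs(cv2.imread('pics/w12.png').astype(int)-cv2.imread('pics/w13.png')).max() if 0 else None
a=cv2.imread('pics/w12.png').astype(int);b=cv2.imread('pics/w13.png').astype(int);print('diff',np.abs(a-b).max(),np.abs(a-b).mean())
E
```

```text
t 19.85 p [0.6672 0.034  0.229 ] w 0.0601
y ang -4.3 x [-0.0019 -0.     -1.    ]
F [ 0.299 -0.213 -0.026] [0.025 0.474 0.36 ] M [-0.0523  0.08    0.0151] [0.0217 0.0732 0.0142]
t 19.95 p [0.6673 0.034  0.2293] w 0.0605
y ang -4.3 x [-0.0013 -0.     -1.    ]
F [ 0.045 -0.226  0.221] [0.037 0.314 0.108] M [-0.0981  0.0641  0.0177] [0.0123 0.0159 0.0107]
t 20.35 p [0.6675 0.034  0.2302] w 0.06
y ang -4.3 x [-0. -0. -1.]
F [0.014 0.011 0.062] [0.332 0.51  0.455] M [-0.0739  0.0607 -0.0124] [0.0225 0.0179 0.03  ]
diff 149 1.9922465277777779
```

View pics/s12z.png

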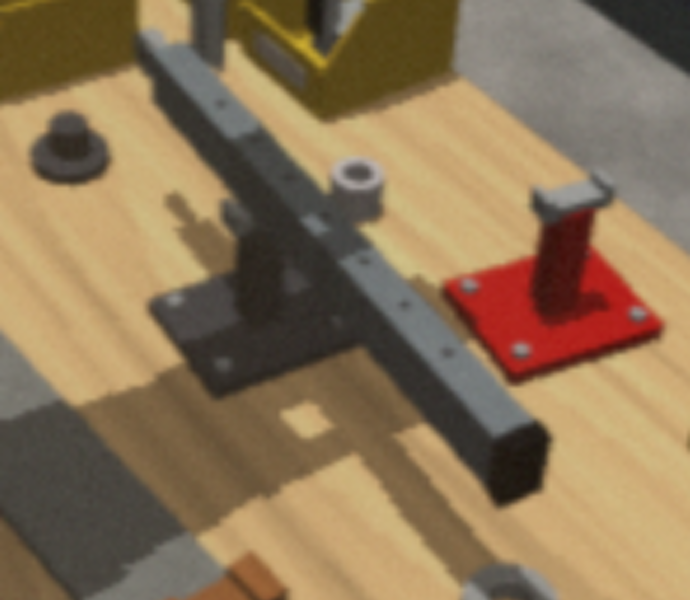

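View pics/w13.png

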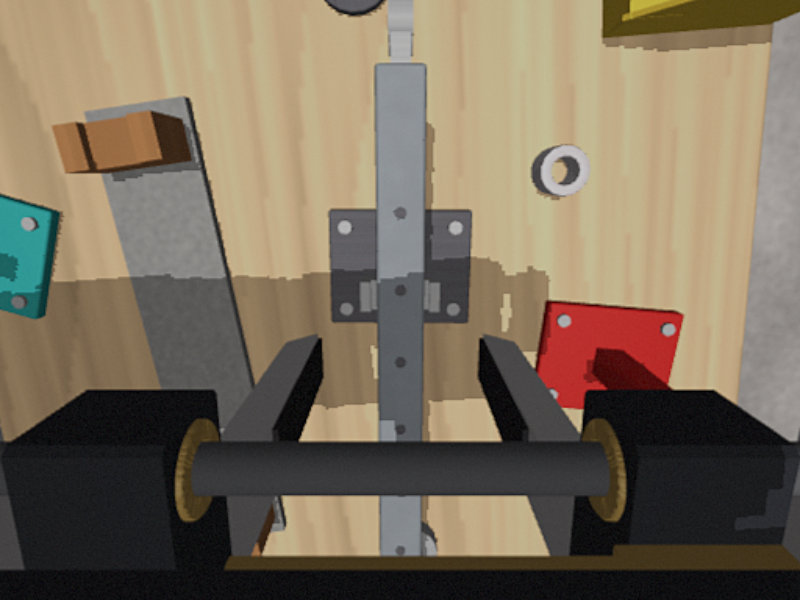

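```bash
python3 -c "
from h import *
print(ctrl.hand_in())"
```

```text
the job is handed in; nothing more can be done
None
```

The lever is resting level in the saddle of the dark stand, released, and the job is handed in at about 20 s of the 72 s allowed. No verdict was reported.

**Finding the balance point:** Two 4–5 mm trial lifts put it about 69 mm from the middle towards the eye. The first lift, 55 mm out, showed it about 15 mm further on. I regripped there, and the second lift showed it within about 2 mm of the grip.

**Lift and placing:** I raised the lever level and carried it across. I set it down with the balance point within 1–2 mm of the measured saddle centre and the yaw matched at −4.3°. Its height, width and base size agreed with the sizes given.

**Last checks:**
- After release and retreat, the wrist and side views show the lever level between the cheeks. Its plug end is at the same pixels as before release.
- The tool force is back to zero and the gripper is about 100 mm above.
- The bystanders in view look unmoved; I checked this by eye, not by measuring.

**Not as expected:**
- While the lever was still held on the saddle, a side force of about 5 N and a stand load of about 11 N stayed, though I raised the commanded height slightly. That is well below the 35 N limit, and both vanished on release without visible movement.
- The moment sensor had a constant offset of about −0.07 N m. I took it out using readings with the gripper empty.

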